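Index the service turntable one stop

ROBOT

A 6-joint arm with a two-finger parallel gripper is mounted at the origin on the work surface. World frame = base frame: x ahead of the robot, y to its left, z up, the work surface at z = 0. Lengths are in m, angles in rad, forces in N, time in s.
With the tool pointing down it reaches from about 0.375 to 0.975 m from the base axis. Payload 3.8 kg.
Tool frame: the origin (TCP) lies midway between the tips of the shut fingers; the grasp point (between the pads) lies 19 mm behind it; z points along the fingers, y is the line along which they close (so a half turn about z gives the same grasp; the last joint's range is limited). The gripper opens to 88 mm and grips with 3 to 60 N. Pads are 18 mm wide; open, the fingers measure 123 mm over their backs; the gripper's body (75 mm by 187 mm) begins 45 mm behind the grasp point.
Start: joints at [-0.037, 0.264, 1.604, -0, 1.274, -0.037], TCP at [0.675, -0, 0.239] pointing down, gripper open.
Joint ranges: [-2.63, 2.63], [-0.94, 2.18], [0.31, 2.57], [-1.31, 4.45], [0, 2.66], [-2.55, 2.55]. Speed limits (rad/s): [2.57, 2.57, 3.14, 3.14, 3.14, 3.14].

INTERFACE

Orientations are given as a rotation vector (axis times angle).
In Python, from cell import manip, inverse_kinematics, cams, order gives the robot as it stands. Calls block until the motion is done:
- manip.move_pose(position, orientation): joint-space move of the TCP to a pose.
- manip.move_linear(position, rate=0.15, rot=None): straight line of the TCP; rot=None keeps the orientation; rate is the mean speed in m/s.
- manip.set_joints(angles): joint-space move.
- manip.set_gripper(opening, force=None): finger opening in m; force is the grip in N (None keeps the last); returns when the fingers have stopped.
- manip.dwell(seconds).
- inverse_kinematics(position, orientation): joint angles nearest the present ones, or None.
- manip.state(): the state.
- cams.capture(name): name is "scene" or "side" or "wrist"; returns a dict with "image" (420x560x3 uint8, blue, green, red), "z_map" (420x560 float32, m along the optical axis (not along the pixel's ray), 0 where there is no reading), "intrinsics" (3x3 intrinsics, pixels), "position" and "orientation" of the camera in the world; the wrist camera has in their place "T_tool_cam" (4x4, takes a point from camera to tool coordinates, whose origin is the TCP and whose axes are the flange's). Camera axes: x right, y down, z forward; pixel columns grow to the right and rows downward; lengths in m; the calibration is good to about 2 mm. A picture is of the moment at which its call begins: read the wrist's pose just before it.
A pose or a line that the arm cannot do raises manip.IKError and nothing moves.
- order.close_job(): hands the job in; it is judged then, once.
The state is a dict: "clock": time; "joint_pos": joint angles; "joint_velocities": joint speeds; "tau": joint torques, N m; "tool_pos": TCP position; "tcp_rot": TCP orientation; "contact_force": force on the tool from outside, world axes, zero at the start; "moment": the same for the moment, N m; "gripper_width": finger opening in m; "grasp_force": force on a finger pad.
Only numpy, scipy, OpenCV 4.12 (cv2) and the standard library are available. Lean on these libraries where they do the work, as an engineer would, in place of code of your own. Each camera call takes 0.05 s, during which the arm holds its last target. There are 200 camera calls.

TASK

Two service turntables stand on the bench, each locked by a black spring plunger knob. On the one that carries the opened firewall, pull the knob up, swing the turntable to the next hole (the middle one of three) and let the plunger snap fully home there. Leave the other turntable, with the closed box, as it is.

Things in the scene. Friction and masses are not known exactly. Their poses are not given: they have to be found in the camera images.
- stand: Fixed base of the turntable to work on, 180 mm across. Origin on the vertical turning axis at table height, z up. On one side an index plate, top 30 mm up, has three countersunk holes 120 mm from the axis, 40 degrees apart, the middle one along -x. The steel turntable on it carries the opened firewall (lid off, board and fan showing; 140 x 100 mm, top 72 mm up) and a tongue (top 40 mm up) with the plunger.
- stand_knob (a point): Centre of that turntable's plunger knob: black, round, 30 mm across, 28 mm tall, 78 mm above the table when home, 120 mm from the axis. Spins freely on its pin. A spring pulls it down (about 6 N at home, 11 N at the stop 28 mm up). The pin sits 18 mm deep: lifted 20 to 24 mm, it is clear and the table swings freely. Let go within 10 mm of a hole it drops in; elsewhere it rides on the plate.
- stand_next_hole (a point): Centre of the mouth of the middle hole, to be reached, in the top of the index plate, 30 mm above the table. The plunger starts in an end hole; from there this one is 40 degrees counterclockwise seen from above (the third is 40 degrees further). With the plunger home here, the knob's centre is straight above this point, 48 mm higher.
- spare_knob (a point): Centre of the plunger knob of the other turntable, which is alike but carries a closed dark box with slots in its lid. To be left as it is.

How it is judged:
By the outcome, as a careful person would: the job done as asked, in the order asked, and still so for the second after the job is handed in, with the robot touching nothing.
It also fails if it takes over 32 s, if anything falls off the work surface, if the arm or the gripper's body presses on something with over 40 N, if the wrist force passes 120 N, or if a joint passes its speed limit or range.

## Working session

There is one attempt and no reset: what is moved stays moved. The work goes in short steps, each a Python script; the robot and the scene stay as the last script left them, time stands still between calls to the robot, and variables do not carry over. Pictures are saved under pics/ and viewed, at most 10 in all, crops included, and the job is handed in when it is done.

```bash
mkdir -p pics; ls; python3 - <<'E'
from cell import manip,cams
import cv2,numpy as np
ims=[]
for n in("scene","side"):
    c=cams.capture(n);np.savez(f"pics/{n}.npz",**c);cv2.imwrite(f"pics/{n}0.png",c["image"]);print(n,c["position"],c["orientation"],c["intrinsics"].tolist() if hasattr(c["intrinsics"],"tolist") else c["intrinsics"])
s=manip.state();print(s["clock"],s["tool_pos"],s["tcp_rot"])
E
```

```text
pics
scene [ 1.3394996  -0.12400438  1.002429  ] [-1.95777589 -1.59620576  0.60931479] [[539.9207057675009, 0.0, 272.7150542083992], [0.0, 539.9207057675009, 204.91619175328964], [0.0, 0.0, 1.0]]
side [ 0.4831357  -0.7549393   0.84926042] [-2.33669712  0.10728949 -0.04749209] [[458.69031569910027, 0.0, 281.01696225084817], [0.0, 458.69031569910027, 219.40906275882196], [0.0, 0.0, 1.0]]
0.1 [6.74376618e-01 1.77089345e-05 2.37527111e-01] [-2.22044212e+00 -2.22036789e+00  2.09754100e-03]
```

View pics/scene0.png

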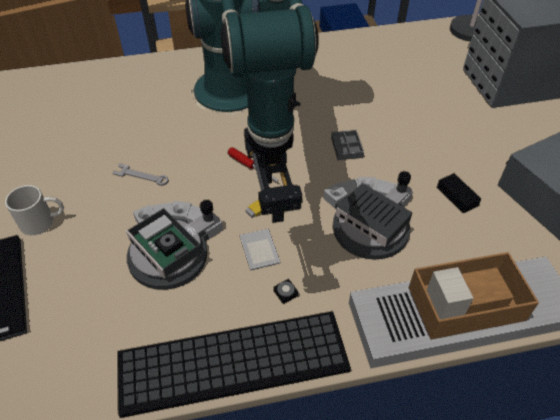

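View pics/side0.png

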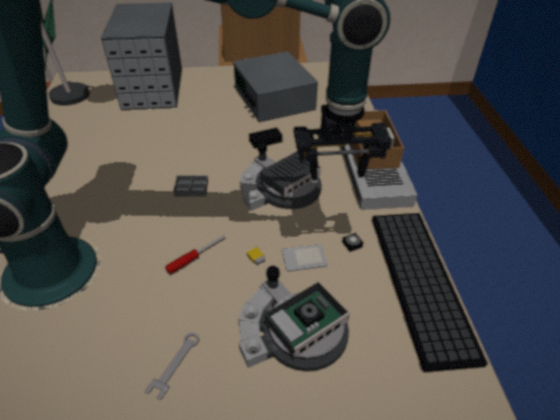

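Both views show the opened firewall on the turntable at scene (167,245) / side (308,325). Its knob is at scene (207,207) / side (273,272), and the free holes at side (252,310) and (253,345). I'll triangulate the knob and take a wrist look.

```bash
cat > h.py <<'E'
import numpy as np,cv2
from scipy.spatial.transform import Rotation as R
def ray(px,K,o,Rm):
    d=Rm@np.linalg.solve(K,[px[0],px[1],1.]);return np.asarray(o,float),d/np.linalg.norm(d)
def cray(c,px): return ray(px,c["intrinsics"],c["position"],R.from_rotvec(c["orientation"]).as_matrix())
def plane(r,z): o,d=r;return o+d*(z-o[2])/d[2]
def tri(rs):
    A=sum(np.eye(3)-np.outer(d,d) for o,d in rs);b=sum((np.eye(3)-np.outer(d,d))@o for o,d in rs);return np.linalg.solve(A,b)
def wcam(c,s):
    T=np.eye(4);T[:3,:3]=R.from_rotvec(s["tcp_rot"]).as_matrix();T[:3,3]=s["tool_pos"];T=T@c["T_tool_cam"]
    return dict(intrinsics=c["intrinsics"],position=T[:3,3],orientation=R.from_matrix(T[:3,:3]).as_rotvec())
E
python3 - <<'E'
from h import *
S=np.load("pics/scene.npz");D=np.load("pics/side.npz")
def blob(c,p):
    x,y=p;m=(c["image"].max(2)<45).astype(np.uint8)
    n,l,st,ce=cv2.connectedComponentsWithStats(m)
    w=l[y-3:y+4,x-3:x+4];i=np.bincount(w[w>0]).argmax();return ce[i],st[i]
a,sa=blob(S,(207,207));b,sb=blob(D,(273,272));print(a,sa,b,sb)
r=[cray(S,a),cray(D,b)];print("tri",tri(r),[plane(q,.078) for q in r])
print("holes",[plane(cray(D,p),.03) for p in((252,310),(253,345))])
print("centre",plane(cray(D,(306,325)),.072))
from cell import cams
print(cams.capture("wrist")["T_tool_cam"])
E
```

```text
[206.81675393 210.03141361] [201 201  12  20 191] [272.37894737 276.15263158] [267 267  12  21 190]
tri [ 0.52356297 -0.12320793  0.06710943] [array([ 0.53256754, -0.12289404,  0.078     ]), array([ 0.52326792, -0.13252419,  0.078     ])]
holes [array([ 0.47518926, -0.18174442,  0.03      ]), array([ 0.4732523 , -0.26571076,  0.03      ])]
centre [ 0.57986808 -0.25615197  0.072     ]
[[-1.30127409e-03 -9.52837913e-01 -3.03476883e-01  7.76162296e-02]
 [ 9.99999144e-01 -1.19812903e-03 -5.26070411e-04  8.52443372e-04]
 [ 1.37655368e-04 -3.03477308e-01  9.52838656e-01 -1.44285396e-01]
 [ 0.00000000e+00  0.00000000e+00  0.00000000e+00  1.00000000e+00]]
```

```bash
python3 - <<'E'
from h import *
from cell import manip,cams
manip.move_pose([0.54,-0.19,0.26],[-2.2214,-2.2214,0])
s=manip.state();c=cams.capture("wrist");w=wcam(c,s)
np.savez("pics/w1.npz",image=c["image"],z_map=c["z_map"],**w);cv2.imwrite("pics/w1.png",c["image"]);print(s["clock"],s["tool_pos"],w,c["intrinsics"][0,0])
E
```

```text
1.0833 [ 0.54056464 -0.18949376  0.26006062] {'intrinsics': array([[292.71337235,   0.        , 279.91986227],
       [  0.        , 292.71337235, 215.69226062],
       [  0.        ,   0.        ,   1.        ]]), 'position': array([ 0.54130912, -0.11195684,  0.40438722]), 'orientation': array([ 2.83379332e+00, -1.94207278e-03,  5.22309265e-04])} 292.7133723547029
```

View pics/w1.png

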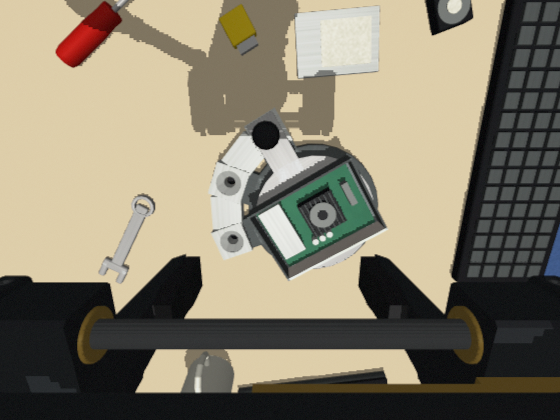

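The wrist view shows the knob top at (265,135), the middle hole at (229,182) and the third hole at (232,240). Next I'll fit the axis.

```bash
python3 - <<'E'
from h import *
from scipy.optimize import least_squares
W=np.load("pics/w1.npz");im=W["image"]
g=im.max(2)
def blob(p,th,r=22):
    x,y=p;m=np.zeros_like(g);sub=g[y-r:y+r,x-r:x+r];m[y-r:y+r,x-r:x+r]=(sub<th)
    n,l,st,ce=cv2.connectedComponentsWithStats(m);i=l[y,x];print(p,ce[i],st[i]);return ce[i]
k=blob((265,135),30);
print(g[182,210:250],g[240,212:252])
h2=blob((229,182),140,14);h3=blob((232,240),140,14)
K=plane(cray(W,k),.092)[:2];H2=plane(cray(W,h2),.028)[:2];H3=plane(cray(W,h3),.028)[:2]
print(K,H2,H3,np.linalg.norm(K-H2),np.linalg.norm(H2-H3))
u=lambda a:.12*np.array([np.cos(a),np.sin(a)]);d=np.radians(40)
f=lambda p:np.r_[p[:2]+u(p[2]-d)-K,p[:2]+u(p[2])-H2,p[:2]+u(p[2]+d)-H3]
q=least_squares(f,[.58,-.22,3]);print(q.x,q.fun);a=q.x
print("knob",a[:2]+u(a[2]-d),"hole",a[:2]+u(a[2]))
E
```

```text
(265, 135) [265.41695502 134.83564014] [252 122  27  27 578]
[198 199 216 219 219 211 185 170 172 173 173 173 170 155 107  72  74  61
  35  15  15  18  18  17  21 124 159 158 160 160 173 214 225 223 222 222
 182 116  96  94] [222 221 217 216 217 218 220 218 191 172 171 171 171 172 170 143  98  77
  79  79  81  83  85  85  84  90 135 159 159 159 158 194 219 220 220 212
 148  68  83  98]
(229, 182) [229.45045045 181.76576577] [224 176  12  12 111]
(232, 240) [232.5        238.86666667] [227 234  12  10  90]
[ 0.5265416  -0.12390401] [ 0.47575843 -0.18519327] [ 0.47569866 -0.26516936] 0.07959462251545944 0.07997610832377798
[ 0.58795459 -0.22575131  2.7958022 ] [ 0.00107293  0.00187867 -0.00070078  0.00011482 -0.00037215 -0.00199349]
knob [ 0.52761452 -0.12202534] hole [ 0.47505765 -0.18507845]
```

```bash
cat >> h.py <<'E'
C=np.array([.58795,-.22575]);A=2.7958;D=np.radians(40)
P=lambda a,z:[*(C+.12*np.array([np.cos(a),np.sin(a)])),z]
def rot(phi):
    y=np.array([np.sin(phi),-np.cos(phi),0]);z=np.array([0,0,-1.]);return R.from_matrix(np.c_[np.cross(y,z),y,z]).as_rotvec()
E
python3 - <<'E'
from h import *
from cell import manip,inverse_kinematics as ik
r=rot(A-D/2)
for a in(A-D,A):print(ik(P(a,.06),r),ik(P(a,.15),r))
manip.move_pose(P(A-D,.15),r)
manip.set_gripper(.06)
manip.move_linear(P(A-D,.060),.12)
s=manip.state();print(s["clock"],s["contact_force"],s["tool_pos"])
manip.set_gripper(0.,40)
s=manip.state();print(s["clock"],s["contact_force"],s["moment"],s["gripper_width"],s["grasp_force"],s["tool_pos"])
E
```

```text
[-2.73276994e-01  1.94521556e-01  2.04891951e+00 -4.44089210e-16
  8.98151592e-01 -1.14921482e+00] [-2.73276994e-01  8.63693741e-02  1.98228833e+00 -4.44089210e-16
  1.07293495e+00 -1.14921482e+00]
[-4.20360901e-01  1.39190534e-01  2.11494010e+00 -4.44089210e-16
  8.87462018e-01 -1.29629872e+00] [-4.20360901e-01  2.61310952e-02  2.04601968e+00 -4.44089210e-16
  1.06944188e+00 -1.29629872e+00]
3.375 [-0.88032397 -0.47819227 -0.24028523] [ 0.52827232 -0.12219674  0.0606035 ]
3.9667 [-1.9843537  -2.09934011  3.30105494] [-0.21807991  0.25260478  0.01575523] 0.02831294064014288 40.000757589004934 [ 0.52764941 -0.12236047  0.06042179]
```

```bash
python3 - <<'E'
from h import *
from cell import manip
z0=manip.state()["tool_pos"][2]
def p(t):
    s=manip.state();print(t,round(s["clock"],2),s["contact_force"].round(1),round(s["gripper_width"],4),s["tool_pos"].round(4))
manip.move_linear(P(A-D,z0+.011),.06);p("half")
manip.move_linear(P(A-D,z0+.0225),.06);p("up")
if abs(manip.state()["contact_force"][2])>4:
    for i in range(1,9):
        manip.move_linear(P(A-D+D*i/8,z0+.0225),.06)
        if i%2==0:p(i)
E
```

```text
half 4.31 [ 2.8 -5.4 -9.2] 0.028 [ 0.5275 -0.1223  0.0707]
up 4.65 [ 3.5 -5.2 -9.7] 0.0283 [ 0.5274 -0.1223  0.0819]
2 5.3 [  1.8  -5.  -10.3] 0.0285 [ 0.5096 -0.1346  0.082 ]
4 5.95 [  3.2  -2.1 -11. ] 0.0283 [ 0.4947 -0.1494  0.0825]
6 6.6 [-0.2 -1.  -9.9] 0.0283 [ 0.4829 -0.1661  0.0825]
8 7.25 [ -3.1   1.2 -10.1] 0.0283 [ 0.474  -0.1851  0.0825]
```

```bash
python3 - <<'E'
from cell import cams
import cv2,numpy as np
c=cams.capture("side");i=c["image"][200:400,160:400];cv2.imwrite("pics/s2.png",cv2.resize(i,None,fx=3,fy=3))
E
```

```text
(no output)
```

View pics/s2.png

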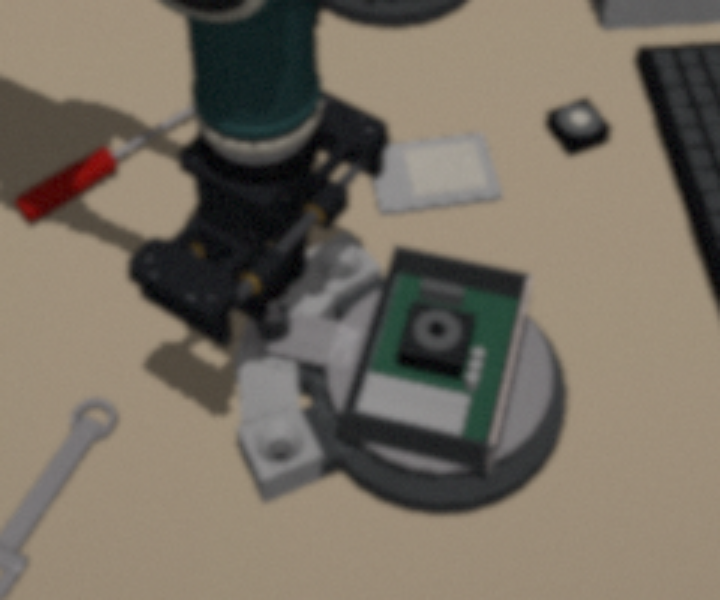

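The crop shows the turntable swung: the first hole at (350,260) is bare, the third at (278,445) is free, and the tongue sits at the middle hole. I'll let go and check.

```bash
python3 - <<'E'
from h import *
from cell import manip,cams
manip.set_gripper(.06);manip.dwell(.3)
s=manip.state();print(s["clock"],s["contact_force"])
x,y,z=s["tool_pos"]
manip.move_linear([x,y,.2],.15)
manip.move_pose([0.54,-0.19,0.26],[-2.2214,-2.2214,0]);manip.dwell(.2)
s=manip.state();c=cams.capture("wrist");W=wcam(c,s);W["image"]=c["image"]
cv2.imwrite("pics/w2.png",cv2.resize(c["image"][90:300,140:420],None,fx=2.8,fy=2.8))
D_=cams.capture("side");cv2.imwrite("pics/s3.png",D_["image"])
g=c["image"].max(2);n,l,st,ce=cv2.connectedComponentsWithStats((g<30).astype(np.uint8))
Pw=np.array(W["position"]);Rm=R.from_rotvec(W["orientation"]).as_matrix()
hx=lambda zz:(lambda q:W["intrinsics"]@q/q[2])(Rm.T@(np.array(P(A,zz))-Pw))
for zz in(.092,.110):print("expect",zz,hx(zz)[:2])
e=hx(.092)
for i in range(1,n):
    if np.hypot(*(ce[i]-e[:2]))<25 and st[i,4]>80:
        v,u_=ce[i].astype(int)[::-1];d=c["z_map"][v,u_];q=Pw+Rm@(d*np.linalg.solve(W["intrinsics"],[*ce[i],1]))
        print(ce[i],st[i],"3d",q)
print("target",P(A,.078),s["clock"])
E
```

```text
8.225 [-0.13262182 -0.25989767 -0.36244451]
expect 0.092 [220.52516045 192.72155349]
expect 0.11 [217.12463229 196.70395469]
[226.2979798  185.97474747] [209 177  28  27 198] 3d [ 0.48131588 -0.17811117  0.08958862]
target [np.float64(0.4750531498977274), np.float64(-0.18507689786867748), 0.078] 10.2333
```

View pics/w2.png

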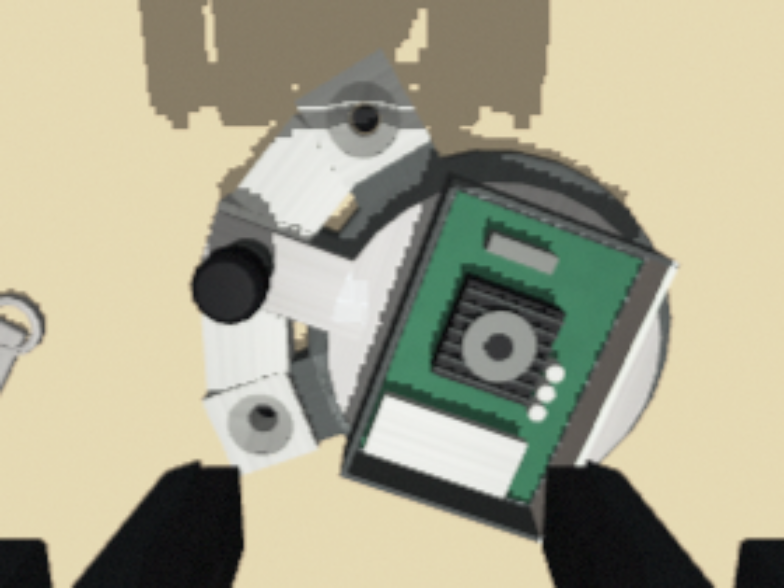

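The crop shows the knob top at crop (229,284), which is full (221.8,191.4). That fits the home height (220.5,192.7) better than riding on the plate (217.1,196.7). I'll confirm by depth against the first picture, where the knob was home.

```bash
python3 - <<'E'
from h import *
from cell import manip,cams
W1=np.load("pics/w1.npz")
s=manip.state();c=cams.capture("wrist");W=wcam(c,s)
for w,zm,(u,v) in((W1,W1["z_map"],(265,135)),(W,c["z_map"],(222,191))):
    d=np.median(zm[v-5:v+6,u-5:u+6]);print(d,np.array(w["position"])+R.from_rotvec(w["orientation"]).as_matrix()@(d*np.linalg.solve(w["intrinsics"],[u,v,1])))
E
```

```text
0.3030875 [ 0.52602316 -0.1241356   0.09022219]
0.32076898 [ 0.47669663 -0.18375307  0.09009643]
```

The knob top is at the same height as at the start (90.1 mm against 90.2 mm), so the plunger is home in the middle hole.

```bash
python3 -c "
from cell import order;print(order.close_job())"
```

```text
the job is handed in; nothing more can be done
None
```

The firewall's turntable is now locked in the middle hole with its plunger fully home, the other turntable was not touched, and the job is handed in at about 10 s on the robot's clock.

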